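# Close the blade tin and pile the guard cases on it

## Task

First close the open blade tin with its loose metal lid so that it sits level and all the way down over the rim; then stack the two flat black cases squarely on the lid, the longer one below and the shorter one on top, each centred with its long sides parallel to the tin's. Leave the tin where it stands, set the pieces down gently instead of dropping them, and do not disturb the other things on the counter.

Things in the scene. Friction and masses are not known exactly. Their poses are not given: they have to be found in the camera images.
- tin: Open rectangular aluminium tin holding steel clipper blades, no lid on it: 97 mm along its x, 57 mm along its y, 34 mm high, walls 3 mm; the blades end 19 mm below the rim. Loose, about 0.45 kg. Origin: centre of its underside; z up.
- lid: Loose aluminium lid of the tin, right way up, one case lying on it: 108 mm along x, 68 mm along y, 18 mm high; flat top 3 mm thick, downturned skirt 2.5 mm thick (inside 103 x 63 mm, 15 mm deep) that goes over the outside of the tin's rim with 3 mm to spare each side. About 90 g. Origin: centre of the skirt's lower edge; fully down, 19 mm above the tin's origin (top at 37 mm).
- long_case: The longer flat black plastic case (closed, rigid): 100 mm along x, 62 mm along y, 24 mm high, about 160 g. Lies flat on the counter. Origin: centre of its underside.
- short_case: The shorter flat black plastic case (closed, rigid): 70 mm along x, 52 mm along y, 20 mm high, about 100 g. At the start it lies on top of the lid, somewhat askew. Origin: centre of its underside.
- spray_bottle: Bystander: upright black spray bottle, 54 mm across, 171 mm tall; its head reaches 34 mm from the axis towards its -x. Origin: centre of its underside.
- shaver: Bystander: upright foil shaver, 36 mm (x) by 56 mm (y), 105 mm tall. Origin: centre of its underside.
- wax_jar: Bystander: round jar with a screw cap, 62 mm across, 45 mm tall. Origin: centre of its underside.
- guard: Bystander: white clipper guard, 46 mm (x) by 34 mm (y), 21 mm tall. Origin: centre of its underside.
- clipper: Bystander: hair clipper lying on its back, from 73 mm behind (-x) to 90 mm ahead (+x) of its origin, 46 mm wide, 37 mm high. Origin: on its underside.
- duster: Bystander: neck duster brush lying down, handle to 85 mm behind (-x) and bristle block to 62 mm ahead (+x) of its origin, 40 mm wide, 32 mm high. Origin: at the level of its underside.
- comb: Bystander: flat comb, 170 mm along x, 26 mm wide, 5 mm high, lying near the far side. Origin: its middle, underside. (Fixed equipment up to 0.23 m tall stands along the far edge, beyond x = 0.78 m, and along the side edges, beyond 0.5 m left and right.)
There are look-alikes about, which are no part of the job. What is shaped like the long_case but green or orange is not meant. Leave any purple look-alike of the short_case alone.

How it is judged:
By the outcome, as a careful person would: the job done as asked, in the order asked, and still so for the second after the job is handed in, with the robot touching nothing.
It also fails if it takes over 72 s, if anything falls off the work surface, if the arm or the gripper's body presses on something with over 40 N, if the wrist force passes 120 N, or if a joint passes its speed limit or range.

## Robot

A 6-joint arm with a two-finger parallel gripper is mounted at the origin on the work surface. World frame = base frame: x ahead of the robot, y to its left, z up, the work surface at z = 0. Lengths are in m, angles in rad, forces in N, time in s.
With the tool pointing down it reaches from about 0.35 to 0.975 m from the base axis. Payload 4.9 kg.
Tool frame: the origin (TCP) lies midway between the tips of the shut fingers; the grasp point (between the pads) lies 19 mm behind it; z points along the fingers, y is the line along which they close (so a half turn about z gives the same grasp; the last joint's range is limited). The gripper opens to 85 mm and grips with 20 to 120 N. Pads are 22 mm wide; open, the fingers measure 114 mm over their backs; the gripper's body (76 mm by 85 mm) begins 54 mm behind the grasp point. The pads swing forward as they close: fully open they stand 13 mm farther back than shut.
Start: joints at [-0.119, 0.053, 1.613, -0, 1.476, -0.119], TCP at [0.625, 0, 0.199] pointing down, gripper open.
Joint ranges: [-3.01, 3.01], [-1.01, 2.22], [0.06, 2.58], [-1.02, 4.17], [0.09, 2.62], [-3.14, 3.14]. Speed limits (rad/s): [2.57, 2.57, 3.14, 3.14, 3.14, 3.14].

## Interface

Orientations are given as a unit quaternion [w, x, y, z].
In Python, from plant import state, grab_frame, job_done, cut_out, place_of gives the robot as it stands.
- The arm moves only by the tool jog_arm, never from a script. Its argument "motion" is text: rows parted by semicolons, each of 7 numbers parted by spaces: the opening in per cent of the stroke, from 0 (shut) to 100 (fully open), then the shift along the tool's x, y, z as a fraction of full scale, then the turn, a rotation vector about the tool's x, y, z as a fraction of full scale. A call has exactly 5 rows; each row is the pose to reach, as a shift and turn from the pose commanded when the call began, along the tool's axes at that moment; what a row does not reach only later rows make up. Full scale, the value 1, is 50 cm for a shift and 1.5 rad for a turn. A row lasts 1/8 s, in which the tool goes at most 62.5 mm and 10.7 degrees, less where a joint would pass 70% of its speed; a pose out of reach is approached as far as the arm can. A call with a number of a shift or a turn outside -1 to 1 is refused whole. A call with a gripper value outside its range is refused whole. The fingers move at their own pace and stop on an object; the grip force is fixed at half the most. Time passes only in rows, so rows that repeat a pose let the fingers close, or fill a call up. It gives the time, the measured TCP pose, the force, the opening and the grip force at its end, in the units of the state.
- state(): the state, without advancing time (a new reading comes with each control period).
- grab_frame(name): name is "scene" or "side" or "wrist"; returns a dict with "color" (420x560x3 uint8, red, green, blue), "range_z" (420x560 float32, m along the optical axis (not along the pixel's ray), 0 where there is no reading), "intrinsics" (3x3 intrinsics, pixels), "world_from_camera" (4x4, takes a point from camera to world coordinates). Camera axes: x right, y up, looking along -z (the intrinsics and any distortion apply to the point x, -y, -z); pixel columns grow to the right and rows downward; lengths in m; the calibration is good to about 2 mm. A picture is of the moment at which its call begins.
- job_done(): hands the job in; it is judged then, once.
Trained networks look in the newest picture that a camera, given by its name, has taken for a name from the list of things; names that differ only in an ending like _2 or _b are one class to them, and where a whole thing is asked for, a point or a joint stands for the part that bears it (a point fixed in the world has none). Each returns a list of dicts, best first, with "p" (0 to 1); they miss things now and then, are a little off and sometimes report something else, mostly with a low value. They report only what shows in the picture. A call takes as long as a camera call. They do not tell look-alikes from the thing itself.
- cut_out(camera, thing): "pixels" (420x560 bool, what is visible of it).
- place_of(camera, thing): "at" ([x, y, z] in m, in world coordinates, good to about 4 mm: a listed point, or the origin of a listed thing).
The state is a dict: "time": time; "joint_pos": joint angles; "joint_vel": joint speeds; "joint_efforts": joint torques, N m; "tool_pos": TCP position; "tool_rot": TCP orientation; "contact_force": force on the tool from outside, world axes, zero at the start; "ft_torque": the same for the moment, N m; "gripper_width": opening from 0.0 (shut) to 1.0 (fully open); "grasp_force": force on a finger pad.
Only numpy, scipy, OpenCV 4.12 (cv2) and the standard library are available. Lean on these libraries where they do the work, as an engineer would, in place of code of your own. Each camera call takes 0.05 s, during which the arm holds its last target. There are 200 camera calls.

## Working session

There is one attempt and no reset: what is moved stays moved. The work goes in short steps, Python scripts to look and compute and a tool call to move; the robot and the scene stay as the last step left them, time stands still between calls to the robot, and variables do not carry over. Pictures are saved under pics/ and viewed, at most 10 in all, crops included, and the job is handed in when it is done.

Besides the shell and the picture viewer there is one more tool, called after "Call:" as name(argument=value, ...), one argument or row to a line, values as JSON. jog_arm: Moves the arm, as the interface text tells. Shift numbers are shares of 50 cm and turn numbers shares of 1.5 rad, none past 1 either way. Its arguments: {"type":"object","properties":{"motion":{"type":"string"}},"required":["motion"]}

```bash
mkdir -p pics; ls
cat > h.py <<'E'
import numpy as np,cv2
from plant import *
def cloud(f):
    K=f["intrinsics"];z=f["range_z"];v,u=np.mgrid[:420,:560]
    p=np.stack([(u-K[0,2])/K[0,0]*z,-(v-K[1,2])/K[1,1]*z,-z],-1)
    T=f["world_from_camera"];w=p@T[:3,:3].T+T[:3,3];w[z==0]=np.nan
    return w
def save(f,n): cv2.imwrite("pics/"+n,cv2.cvtColor(f["color"],cv2.COLOR_RGB2BGR))
def rect(w,m):
    p=w[m];p=p[~np.isnan(p[:,0])][:,:2].astype(np.float32)
    (c,s,a)=cv2.minAreaRect(p);
    if s[0]<s[1]: s=(s[1],s[0]);a+=90
    a=(a+90)%180-90
    return np.round(c,4),np.round(s,4),round(a,1),len(p)
E
python3 - <<'E'
from h import *
for c in ["scene","side"]:
    f=grab_frame(c);save(f,c+"0.png");np.savez(c+"0.npz",**f)
    print(c,f["world_from_camera"][:3,3].round(3))
    w=cloud(f)
    for t in ["tin","lid","long_case","short_case"]:
        for d,e in zip(place_of(c,t),cut_out(c,t)):
            v,u=np.nonzero(e["pixels"]);print(t,round(d["p"],2),np.round(d["at"],3),"|",round(e["p"],2),u.mean().round(),v.mean().round(),len(u), np.nanpercentile(w[e["pixels"]][:,2],90).round(3), np.nanmedian(w[e["pixels"]],0).round(3))
print(state())
E
```

```text
pics
scene [0.938 0.495 1.063]
tin 0.68 [ 0.524 -0.292 -0.004] | 0.85 232.0 138.0 589 0.033 [ 0.54  -0.296  0.016]
lid 0.71 [0.493 0.227 0.019] | 0.89 373.0 284.0 693 0.021 [0.509 0.269 0.018]
long_case 0.75 [ 0.424 -0.004 -0.003] | 0.92 328.0 325.0 1326 0.027 [0.65  0.277 0.024]
long_case 0.69 [ 0.645  0.273 -0.002] | 0.74 329.0 189.0 922 0.027 [ 0.427 -0.001  0.024]
long_case 0.6 [0.577 0.03  0.003] | 0.68 290.0 229.0 1064 0.027 [0.578 0.035 0.024]
short_case 0.94 [ 0.39  0.38 -0.  ] | 0.92 446.0 298.0 799 0.022 [0.393 0.38  0.02 ]
side [ 0.192 -1.006  0.946]
tin 0.74 [ 0.526 -0.286  0.   ] | 0.95 317.0 300.0 1122 0.033 [ 0.522 -0.291  0.017]
lid 0.77 [0.498 0.244 0.002] | 0.6 244.0 189.0 231 0.019 [0.486 0.214 0.014]
long_case 0.84 [ 0.647  0.275 -0.001] | 0.9 290.0 219.0 645 0.026 [0.57  0.015 0.023]
long_case 0.79 [ 0.579  0.03  -0.002] | 0.76 285.0 171.0 426 0.026 [0.643 0.257 0.023]
long_case 0.67 [ 0.429 -0.009  0.001] | 0.57 244.0 239.0 631 0.026 [ 0.417 -0.02   0.023]
short_case 0.7 [0.393 0.383 0.003] | 0.54 203.0 171.0 212 0.022 [0.386 0.359 0.019]
short_case 0.57 [0.496 0.235 0.017] | 0.53 244.0 184.0 296 0.04 [0.49  0.215 0.036]
{'time': 0.9, 'joint_pos': array([-1.18972697e-01,  5.26966951e-02,  1.61288894e+00,  2.92681785e-06,
        1.47598685e+00, -1.18988158e-01]), 'joint_vel': array([-0.00107027,  0.00216236, -0.00035538, -0.00065337, -0.00065762,
       -0.00066915]), 'joint_efforts': array([-3.37105303e-04, -3.93677974e+01, -3.70464885e+01, -2.34370073e-04,
        4.27475043e-04,  7.99701979e-06]), 'tool_pos': array([6.24990398e-01, 1.95438905e-05, 1.98812242e-01]), 'tool_rot': array([7.02743700e-06, 7.07101413e-01, 7.07112150e-01, 7.38004347e-06]), 'contact_force': array([ 0.86683497, -0.85083814,  0.68559834]), 'ft_torque': array([0.0370184 , 0.01432427, 0.02079622]), 'grasp_force': 0.0, 'gripper_width': 0.9991580171016917}
```

View scene.

Run:
```python
import cv2
a=cv2.imread("pics/scene0.png")
cv2.imwrite("pics/scene0b.png",cv2.resize(a[70:400,130:520],(780,660))[:600])
```

```text
(no output)
```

View pics/scene0b.png

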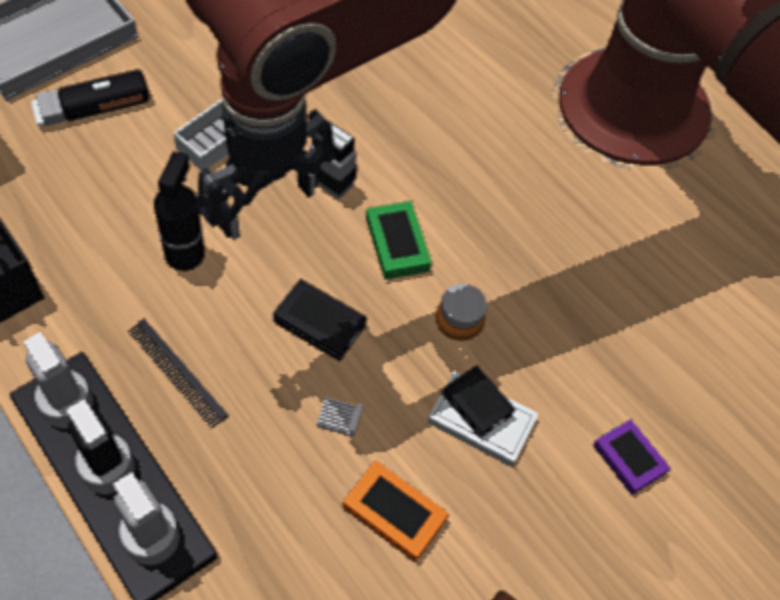

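View pics/side0.png

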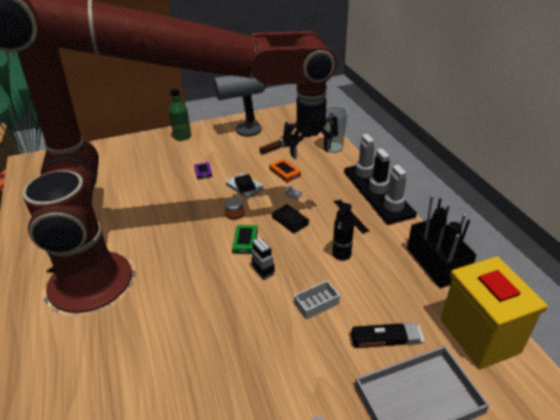

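Run:
```python
from h import *
for c in ["scene","side"]:
    f=grab_frame(c);w=cloud(f)
    for t,h in [("tin",.034),("lid",.018),("long_case",.024),("short_case",.038),("short_case",.020)]:
        for e in cut_out(c,t):
            m=cv2.dilate(e["pixels"].astype(np.uint8),np.ones((5,5)))>0
            m&=abs(w[...,2]-h)<.005
            if m.sum()>30: print(c,t,h,*rect(w,m))
    for t in ["shaver","wax_jar","guard","spray_bottle","clipper","duster"]:
        for d in place_of(c,t)[:2]: print(c,t,round(d["p"],2),np.round(d["at"],3))
f=grab_frame("wrist");print(f["world_from_camera"].round(3),f["intrinsics"]);save(f,"w0.png")
```

```text
scene tin 0.034 [ 0.5294 -0.2875] [0.0852 0.0595] 8.5 110
scene lid 0.018 [0.4963 0.2448] [0.1076 0.0694] -65.1 678
scene long_case 0.024 [0.6484 0.2732] [0.101  0.0639] -73.7 1264
scene long_case 0.024 [0.5748 0.0307] [0.1024 0.0631] -69.2 920
scene long_case 0.024 [ 0.4235 -0.0065] [0.1035 0.0632] 66.1 790
scene short_case 0.02 [0.3894 0.3785] [0.0706 0.0548] 83.8 688
scene shaver 0.89 [ 0.435 -0.136 -0.001]
scene wax_jar 0.75 [0.435 0.122 0.002]
scene guard 0.66 [0.633 0.147 0.   ]
scene spray_bottle 0.87 [ 0.658 -0.152  0.001]
scene clipper 0.69 [ 0.62  -0.438 -0.005]
scene duster 0.86 [ 0.694  0.438 -0.002]
side tin 0.034 [ 0.5223 -0.2916] [0.1004 0.0596] 8.5 252
side tin 0.034 [0.4923 0.2277] [0.0785 0.0519] -89.6 186
side lid 0.018 [0.494  0.2383] [0.1166 0.0769] -70.4 174
side long_case 0.024 [0.5716 0.0259] [0.1033 0.0669] -67.7 480
side long_case 0.024 [0.6453 0.2698] [0.1071 0.0646] -73.5 330
side long_case 0.024 [ 0.4214 -0.0118] [0.1085 0.0614] 66.9 522
side short_case 0.038 [0.4922 0.2277] [0.0786 0.0517] -89.9 220
side short_case 0.02 [0.4944 0.2396] [0.1225 0.0725] -75.7 119
side short_case 0.02 [0.3871 0.3742] [0.0789 0.052 ] 83.9 190
side shaver 0.87 [ 0.436 -0.136  0.001]
side wax_jar 0.85 [ 0.434  0.131 -0.   ]
side guard 0.69 [0.634 0.145 0.001]
side spray_bottle 0.7 [0.5   0.245 0.002]
side spray_bottle 0.58 [ 0.656 -0.154  0.   ]
side clipper 0.96 [ 0.623 -0.446 -0.001]
side duster 0.62 [0.69  0.44  0.001]
side duster 0.27 [0.635 0.146 0.   ]
[[ 1.     0.    -0.     0.625]
 [-0.     0.959  0.283  0.073]
 [ 0.    -0.283  0.959  0.374]
 [ 0.     0.     0.     1.   ]] [[353.02528759   0.         276.57958553]
 [  0.         353.02528759 209.88520181]
 [  0.           0.           1.        ]]
```

Call:
jog_arm(
  motion="100 0.458 -0.265 0.1 0 0 0;100 0.458 -0.265 0.1 0 0 0;100 0.458 -0.265 0.1 0 0 0;100 0.458 -0.265 0.1 0 0 0;100 0.458 -0.265 0.1 0 0 0",
)

```text
time: 2.78
tool_pos: [0.4903, 0.2311, 0.1479]
tool_rot: [-0.0, 0.706, 0.708, -0.001]
contact_force: [0.8, 0.1, 0.2]
gripper_width: 1.004
grasp_force: 0.0
```

```bash
cat >> h.py <<'E'
from scipy.spatial.transform import Rotation as Ro
def look(cam,specs,png=None):
    f=grab_frame(cam);w=cloud(f)
    if png: save(f,png)
    for t,h in specs:
        for e in cut_out(cam,t):
            m=cv2.dilate(e["pixels"].astype(np.uint8),np.ones((7,7)))>0
            m&=abs(w[...,2]-h)<.005
            if m.sum()>30: print(cam,t,h,round(e["p"],2),*rect(w,m))
    return f,w
def pose():
    s=state();q=s["tool_rot"];R=Ro.from_quat([q[1],q[2],q[3],q[0]]).as_matrix()
    print("t",round(s["time"],2),"tcp",s["tool_pos"].round(4),"toolx",R[:,0].round(4),"tooly",R[:,1].round(4),"z",R[:,2].round(4),"w",round(s["gripper_width"],3),"gf",round(s["grasp_force"],1),"F",s["contact_force"].round(1))
    return s,R
E
python3 - <<'E'
from h import *
pose();f,w=look("wrist",[("lid",.018),("short_case",.038)],"w1.png")
E
```

```text
t 2.77 tcp [0.4903 0.2311 0.1479] toolx [-3.6e-03  1.0e+00 -2.0e-04] tooly [ 1.      0.0036 -0.0014] z [-1.4e-03 -2.0e-04 -1.0e+00] w 1.004 gf 0.0 F [0.8 0.1 0.2]
wrist lid 0.018 0.82 [0.4976 0.2453] [0.1083 0.0681] -65.8 4748
wrist short_case 0.038 0.8 [0.4957 0.2318] [0.0709 0.052 ] 89.8 5076
```

View pics/w1.png

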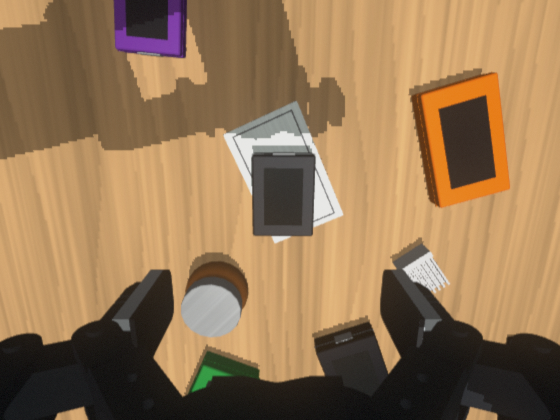

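Call:
jog_arm(
  motion="100 0.004 0.005 0.12 0 0 0;100 0.004 0.005 0.2 0 0 0;100 0.004 0.005 0.24 0 0 0;100 0.004 0.005 0.258 0 0 0;100 0.004 0.005 0.258 0 0 0",
)

```text
time: 3.55
tool_pos: [0.4961, 0.2308, 0.0207]
tool_rot: [0.0, 0.707, 0.707, 0.001]
contact_force: [0.2, 0.5, 0.1]
gripper_width: 0.997
grasp_force: 0.0
```

Call:
jog_arm(
  motion="0 0 0 0 0 0 0;0 0 0 0 0 0 0;0 0 0 0 0 0 0;0 0 0 0 0 0 0;0 0 0 0 0 0 0",
)

```text
time: 4.18
tool_pos: [0.4949, 0.231, 0.0198]
tool_rot: [0.0, 0.707, 0.707, -0.0]
contact_force: [-0.7, -0.6, 0.5]
gripper_width: 0.003
grasp_force: 0.0
```

Run:
```python
from h import *
pose()
```

```text
t 4.17 tcp [0.4949 0.231  0.0198] toolx [-1.e-04  1.e+00 -0.e+00] tooly [ 1.e+00  1.e-04 -0.e+00] z [-0. -0. -1.] w 0.003 gf 0.0 F [-0.7 -0.6  0.5]
```

Run:
```python
from h import *
f,w=look("wrist",[("short_case",.038)],"w2.png")
g=grab_frame("side");a=cv2.resize(g["color"][110:270,160:370][...,::-1],(760,580));cv2.imwrite("pics/s2.png",a)
for c in ["scene","side"]: look(c,[("lid",.018),("short_case",.038)])
```

```text
wrist short_case 0.038 0.87 [0.4957 0.2355] [0.0637 0.0523] -89.9 9294
scene lid 0.018 0.75 [0.4957 0.2442] [0.1077 0.0707] -65.7 657
scene lid 0.018 0.27 [0.4505 0.1259] [0.0521 0.0196] -87.2 80
scene short_case 0.038 0.79 [0.4945 0.2309] [0.0712 0.0544] 89.5 386
side lid 0.018 0.81 [0.4918 0.24  ] [0.1153 0.0788] -66.7 171
side short_case 0.038 0.73 [0.4926 0.225 ] [0.078  0.0527] 89.0 195
```

View pics/w2.png

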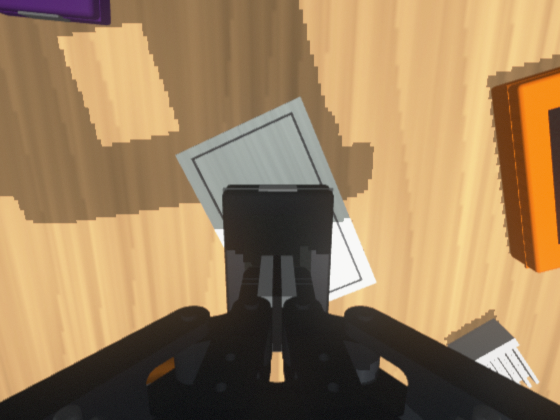

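Run:
```python
from h import *
f=grab_frame("wrist");w=cloud(f)
for c in (235,262,277,320):
    for r in range(180,400,12): print(c,r,w[r,c].round(3),end=" ")
    print()
```

```text
235 180 [0.474 0.267 0.018] 235 192 [0.476 0.266 0.037] 235 204 [0.476 0.26  0.039] 235 216 [0.476 0.254 0.038] 235 228 [0.476 0.248 0.038] 235 240 [0.475 0.242 0.037] 235 252 [0.475 0.236 0.038] 235 264 [0.475 0.23  0.038] 235 276 [0.475 0.224 0.039] 235 288 [0.475 0.217 0.039] 235 300 [0.475 0.21  0.038] 235 312 [0.483 0.244 0.102] 235 324 [0.484 0.244 0.108] 235 336 [0.485 0.248 0.119] 235 348 [0.486 0.249 0.125] 235 360 [0.486 0.249 0.128] 235 372 [0.486 0.248 0.132] 235 384 [0.487 0.249 0.136] 235 396 [0.487 0.249 0.139] 
262 180 [0.488 0.267 0.018] 262 192 [0.489 0.266 0.037] 262 204 [0.489 0.26  0.038] 262 216 [0.489 0.255 0.039] 262 228 [0.489 0.249 0.039] 262 240 [0.488 0.242 0.038] 262 252 [0.488 0.237 0.039] 262 264 [0.49  0.243 0.067] 262 276 [0.49  0.243 0.076] 262 288 [0.49  0.243 0.085] 262 300 [0.491 0.244 0.095] 262 312 [0.491 0.243 0.101] 262 324 [0.491 0.244 0.108] 262 336 [0.492 0.247 0.117] 262 348 [0.492 0.244 0.118] 262 360 [0.491 0.239 0.116] 262 372 [0.492 0.237 0.118] 262 384 [0.492 0.242 0.128] 262 396 [0.492 0.242 0.132] 
277 180 [0.496 0.267 0.018] 277 19
[... 333 characters left out ...]
 336 [0.496 0.227 0.09 ] 277 348 [0.496 0.222 0.09 ] 277 360 [ 0.496  0.143 -0.   ] 277 372 [0.496 0.134 0.   ] 277 384 [0.495 0.242 0.128] 277 396 [0.495 0.242 0.132] 
320 180 [0.517 0.268 0.021] 320 192 [0.515 0.266 0.037] 320 204 [0.515 0.26  0.038] 320 216 [0.516 0.254 0.038] 320 228 [0.516 0.249 0.039] 320 240 [0.516 0.242 0.038] 320 252 [0.516 0.236 0.038] 320 264 [0.516 0.23  0.038] 320 276 [0.517 0.224 0.038] 320 288 [0.517 0.217 0.039] 320 300 [0.517 0.21  0.038] 320 312 [0.509 0.243 0.1  ] 320 324 [0.508 0.244 0.108] 320 336 [0.506 0.249 0.121] 320 348 [0.506 0.249 0.125] 320 360 [0.505 0.249 0.128] 320 372 [0.505 0.249 0.133] 320 384 [0.504 0.249 0.135] 320 396 [0.504 0.249 0.139]
```

View pics/s2.png

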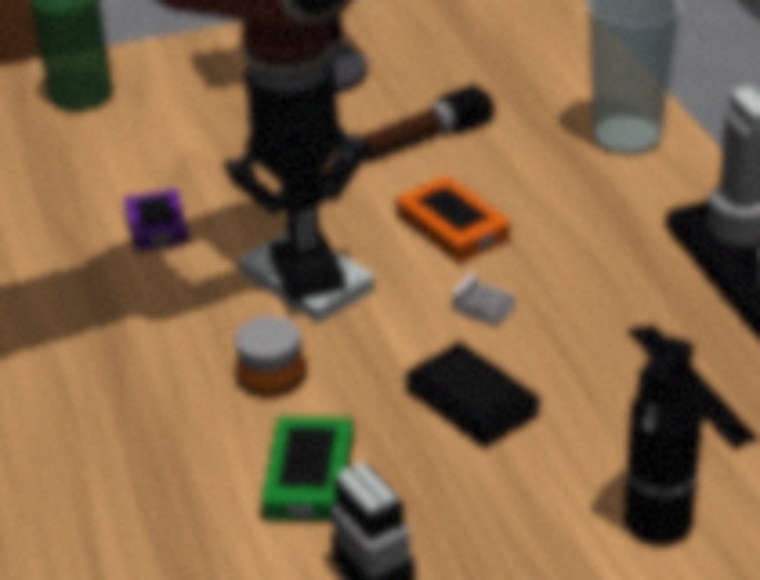

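Call:
jog_arm(
  motion="0 0 0 -0.06 0 0 0;0 0 0 -0.12 0 0 0;0 0 0 -0.12 0 0 0;0 0 0 -0.12 0 0 0;0 0 0 -0.12 0 0 0",
)

```text
time: 5.3
tool_pos: [0.4938, 0.2307, 0.0781]
tool_rot: [-0.001, 0.707, 0.707, -0.001]
contact_force: [-0.5, -0.3, -0.5]
gripper_width: 0.001
grasp_force: 0.0
```

Run:
```python
from h import *
s,R=pose()
f=grab_frame("wrist");w=cloud(f)
p=(w-s["tool_pos"])@R   # tool frame
for c in (258,266,290):
    print(c,[(r,*p[r,c].round(3)) for r in range(236,280,3)])
save(f,"w3.png")
```

```text
t 5.3 tcp [0.4938 0.2307 0.0781] toolx [-0.e+00  1.e+00 -8.e-04] tooly [ 1.      0.     -0.0027] z [-2.7e-03 -9.0e-04 -1.0e+00] w 0.001 gf 0.0 F [-0.5 -0.3 -0.5]
258 [(236, np.float64(-0.008), np.float64(-0.012), np.float64(0.039)), (239, np.float64(-0.01), np.float64(-0.012), np.float64(0.038)), (242, np.float64(-0.013), np.float64(-0.012), np.float64(0.041)), (245, np.float64(-0.014), np.float64(-0.012), np.float64(0.039)), (248, np.float64(-0.017), np.float64(-0.012), np.float64(0.039)), (251, np.float64(-0.019), np.float64(-0.012), np.float64(0.04)), (254, np.float64(-0.021), np.float64(-0.012), np.float64(0.04)), (257, np.float64(-0.023), np.float64(-0.012), np.float64(0.04)), (260, np.float64(-0.026), np.float64(-0.012), np.float64(0.04)), (263, np.float64(-0.028), np.float64(-0.012), np.float64(0.04)), (266, np.float64(-0.03), np.float64(-0.012), np.float64(0.039)), (269, np.float64(0.008), np.float64(-0.007), np.float64(-0.043)), (272, np.float64(0.008), np.float64(-0.007), np.float64(-0.045)), (275, np.float64(0.008), np.float64(-0.007), np.float64(-0.048)), (278, np.float64
[... 1312 characters left out ...]
at64(-0.017), np.float64(0.009), np.float64(0.04)), (251, np.float64(-0.018), np.float64(0.009), np.float64(0.038)), (254, np.float64(-0.021), np.float64(0.009), np.float64(0.039)), (257, np.float64(0.012), np.float64(0.006), np.float64(-0.039)), (260, np.float64(0.012), np.float64(0.006), np.float64(-0.042)), (263, np.float64(0.012), np.float64(0.006), np.float64(-0.045)), (266, np.float64(0.012), np.float64(0.006), np.float64(-0.047)), (269, np.float64(0.012), np.float64(0.006), np.float64(-0.05)), (272, np.float64(0.012), np.float64(0.006), np.float64(-0.053)), (275, np.float64(0.012), np.float64(0.005), np.float64(-0.056)), (278, np.float64(0.012), np.float64(0.005), np.float64(-0.058))]
```

Call:
jog_arm(
  motion="100 0 0 0 0 0 0;100 0 0 0 0 0 0;100 0 0 0 0 0 0;100 0 0 0 0 0 0;100 0 0 0 0 0 0",
)

```text
time: 5.98
tool_pos: [0.495, 0.231, 0.0799]
tool_rot: [0.0, 0.707, 0.707, 0.0]
contact_force: [-0.6, -0.7, 0.3]
gripper_width: 0.998
grasp_force: 0.0
```

Run:
```python
from h import *
s,R=pose()
f,w=look("wrist",[("short_case",.038)],"w4.png")
p=(w-s["tool_pos"])@R
m=(p[...,2]<-.03)&(abs(p[...,1])<.07)
q=p[m]
for sgn in (-1,1):
    k=q[q[:,1]*sgn>0]; o=k[np.argsort(-k[:,2])[:40]]; print(o.mean(0).round(4),o[:,1].min(),o[:,1].max(), np.abs(k[k[:,2]>-.08][:,1]).min())
```

```text
t 5.97 tcp [0.495  0.231  0.0799] toolx [-0.e+00  1.e+00  1.e-04] tooly [1.e+00 0.e+00 2.e-04] z [ 2.e-04  1.e-04 -1.e+00] w 0.998 gf 0.0 F [-0.6 -0.7  0.3]
wrist short_case 0.038 0.85 [0.4957 0.232 ] [0.0709 0.0521] -90.0 8215
[-0.     -0.0423 -0.0465] -0.04276826178896214 -0.041980894114609243 0.041583226224714435
[ 0.0007  0.0431 -0.0463] 0.042697697280139925 0.043529103062328 0.04227951741889358
```

Call:
jog_arm(
  motion="100 0.002 0.001 0.1 0 0 0;100 0.002 0.001 0.16 0 0 0;100 0.002 0.001 0.196 0 0 0;100 0.002 0.001 0.196 0 0 0;0 0.002 0.001 0.196 0 0 0",
)

```text
time: 6.7
tool_pos: [0.4968, 0.2324, -0.0167]
tool_rot: [0.001, 0.707, 0.707, 0.001]
contact_force: [0.4, -0.6, 0.1]
gripper_width: 0.818
grasp_force: 0.0
```

Call:
jog_arm(
  motion="0 0 0 0 0 0 0;0 0 0 0 0 0 0;0 0 0 0 0 0 0;0 0 0 -0.01 0 0 0;0 0 0 -0.02 0 0 0",
)

```text
time: 7.32
tool_pos: [0.495, 0.2319, -0.0083]
tool_rot: [-0.0, 0.707, 0.707, -0.0]
contact_force: [-0.3, -0.1, -0.6]
gripper_width: 0.59
grasp_force: 64.0
```

Call:
jog_arm(
  motion="0 -0.05 0 -0.1 0 0 0;0 -0.15 0.02 -0.136 0 0 0;0 -0.25 0.03 -0.136 0 0 0;0 -0.35 0.04 -0.136 0 0 0;0 -0.45 0.05 -0.136 0 0 0",
)

```text
time: 7.95
tool_pos: [0.5202, 0.0055, 0.0599]
tool_rot: [0.0, 0.707, 0.707, 0.0]
contact_force: [-0.0, -0.1, -0.8]
gripper_width: 0.594
grasp_force: 64.1
```

Call:
jog_arm(
  motion="0 -0.1 0.02 0 0 0 -0.1;0 -0.2 0.04 0 0 0 -0.2;0 -0.254 0.049 0 0 0 -0.282;0 -0.254 0.049 0.06 0 0 -0.282;0 -0.254 0.049 0.13 0 0 -0.282",
)

```text
time: 8.57
tool_pos: [0.5457, -0.1209, -0.0051]
tool_rot: [0.001, 0.543, 0.839, 0.0]
contact_force: [0.2, 0.2, -0.7]
gripper_width: 0.591
grasp_force: 64.0
```

Run:
```python
from h import *
pose()
```

```text
t 8.57 tcp [ 0.5457 -0.1209 -0.0051] toolx [-0.4095  0.9123 -0.0014] tooly [0.9123 0.4095 0.0015] z [ 1.9e-03 -6.0e-04 -1.0e+00] w 0.591 gf 64.0 F [ 0.2  0.2 -0.7]
```

Call:
jog_arm(
  motion="0 0 0 0.03 0 0 0;0 0 0 0.045 0 0 0;0 0 0 0.055 0 0 0;0 0 0 0.061 0 0 0;0 0 0 0.061 0 0 0",
)

```text
time: 9.2
tool_pos: [0.5461, -0.1203, -0.0341]
tool_rot: [0.001, 0.543, 0.84, 0.0]
contact_force: [-2.5, 1.1, 5.6]
gripper_width: 0.591
grasp_force: 64.6
```

Call:
jog_arm(
  motion="100 0 0 0 0 0 0;100 0 0 0 0 0 0;100 0 0 0 0 0 0;100 0 0 -0.1 0 0 0;100 0 0 -0.2 0 0 0",
)

```text
time: 9.82
tool_pos: [0.5441, -0.1197, 0.0645]
tool_rot: [-0.001, 0.543, 0.84, -0.0]
contact_force: [1.0, -0.5, 0.3]
gripper_width: 1.005
grasp_force: 0.0
```

Run:
```python
from h import *
pose();f,w=look("wrist",[("short_case",.02)])
look("scene",[("lid",.018)])
```

```text
t 9.82 tcp [ 0.5441 -0.1197  0.0645] toolx [-0.4104  0.9119  0.0015] tooly [ 0.9119  0.4105 -0.0016] z [-2.1e-03  7.0e-04 -1.0e+00] w 1.005 gf 0.0 F [ 1.  -0.5  0.3]
wrist short_case 0.02 0.95 [ 0.5469 -0.1207] [0.0708 0.0521] -65.7 7987
scene lid 0.018 0.86 [0.4955 0.2441] [0.1078 0.0712] -65.9 1297
```

Call:
jog_arm(
  motion="100 -0.05 -0.03 -0.08 0 0 0;100 -0.15 -0.09 -0.131 0 0 0;100 -0.267 -0.162 -0.131 0 0 0;100 -0.267 -0.162 -0.131 0 0 0;100 -0.267 -0.162 -0.131 0 0 0",
)

```text
time: 10.65
tool_pos: [0.5248, -0.2745, 0.1276]
tool_rot: [-0.002, 0.543, 0.839, 0.0]
contact_force: [0.7, -0.1, -0.9]
gripper_width: 0.998
grasp_force: 0.0
```

Run:
```python
from h import *
pose();f,w=look("wrist",[("tin",.034)],"w5.png")
m=(abs(w[...,2]-.034)<.006)&(abs(w[...,0]-.526)<.07)&(abs(w[...,1]+.289)<.06)
print(rect(w,m))
pose();f=grab_frame("wrist");w=cloud(f)
m=(abs(w[...,2]-.034)<.006)&(abs(w[...,0]-.526)<.07)&(abs(w[...,1]+.289)<.06)
print(rect(w,m))
f,w=look("scene",[("tin",.034)])
```

```text
t 10.65 tcp [ 0.5248 -0.2745  0.1276] toolx [-0.4094  0.9124  0.0036] tooly [ 0.9124  0.4094 -0.0016] z [-0.003   0.0026 -1.    ] w 0.998 gf 0.0 F [ 0.7 -0.1 -0.9]
wrist tin 0.034 0.8 [ 0.5245 -0.2884] [0.0973 0.0577] 8.9 1873
(array([ 0.5245, -0.2884]), array([0.0973, 0.0577]), 8.9, 1978)
t 10.75 tcp [ 0.5254 -0.2733  0.1281] toolx [-0.4115  0.9114  0.0027] tooly [ 0.9114  0.4115 -0.0011] z [-0.0022  0.002  -1.    ] w 1.001 gf 0.0 F [0.9 0.6 0. ]
(array([ 0.5247, -0.2885]), array([0.0974, 0.0579]), 8.6, 1971)
scene tin 0.034 0.56 [ 0.5222 -0.2889] [0.1005 0.0631] 9.4 186
```

View pics/w5.png

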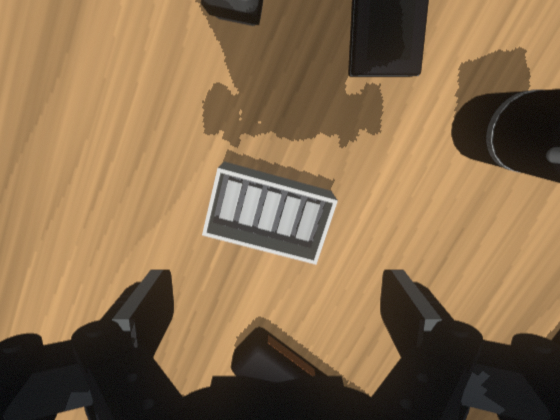

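Call:
jog_arm(
  motion="100 0.1 0.038 0 0 0 0;100 0.2 0.076 0 0 0 0;100 0.3 0.114 0 0 0 0;100 0.4 0.152 0 0 0 0;100 0.5 0.192 0 0 0 0",
)

```text
time: 11.52
tool_pos: [0.5104, -0.0051, 0.13]
tool_rot: [0.0, 0.542, 0.84, 0.0]
contact_force: [1.5, 0.4, 0.1]
gripper_width: 0.998
grasp_force: 0.0
```

Call:
jog_arm(
  motion="100 0.11 0.044 0 0 0 0;100 0.22 0.088 0 0 0 0;100 0.33 0.132 0 0 0 0;100 0.42 0.164 0.02 0 0 0;100 0.472 0.181 0.04 0 0 0",
)

```text
time: 12.15
tool_pos: [0.4955, 0.2479, 0.1098]
tool_rot: [0.0, 0.541, 0.841, 0.0]
contact_force: [0.5, -0.4, -0.5]
gripper_width: 1.004
grasp_force: 0.0
```

Run:
```python
from h import *
for i in range(3):
    s,R=pose();f,w=look("wrist",[("lid",.018)])
```

```text
t 12.15 tcp [0.4955 0.2479 0.1098] toolx [-4.139e-01  9.103e-01  2.000e-04] tooly [9.103e-01 4.139e-01 8.000e-04] z [ 7.e-04  5.e-04 -1.e+00] w 1.004 gf 0.0 F [ 0.5 -0.4 -0.5]
wrist lid 0.018 0.85 [0.4974 0.2453] [0.1081 0.0683] -65.7 11498
t 12.25 tcp [0.4944 0.2475 0.1085] toolx [-4.151e-01  9.098e-01  8.000e-04] tooly [ 0.9098  0.4151 -0.0022] z [-2.4e-03 -2.0e-04 -1.0e+00] w 1.002 gf 0.0 F [ 0.2 -0.4 -1.3]
wrist lid 0.018 0.96 [0.4975 0.2453] [0.1084 0.0682] -65.7 11611
t 12.35 tcp [0.4958 0.2453 0.1096] toolx [-4.124e-01  9.110e-01 -3.000e-04] tooly [ 9.110e-01  4.124e-01 -7.000e-04] z [-5.e-04 -6.e-04 -1.e+00] w 0.998 gf 0.0 F [ 0.7 -0.1  0.9]
wrist lid 0.018 0.87 [0.4976 0.2451] [0.1087 0.0682] -65.8 11556
```

Call:
jog_arm(
  motion="100 0 0.002 0.1 0 0 0;100 0 0.002 0.2 0 0 0;100 0 0.002 0.26 0 0 0;100 0 0.002 0.285 0 0 0;100 0 0.002 0.296 0 0 0",
)

```text
time: 13.08
tool_pos: [0.4981, 0.2447, -0.0378]
tool_rot: [0.0, 0.543, 0.84, 0.0]
contact_force: [0.6, -0.2, -0.1]
gripper_width: 1.003
grasp_force: 0.0
```

Call:
jog_arm(
  motion="100 0 0 0 0 0 0;0 0 0 0 0 0 0;0 0 0 0 0 0 0;0 0 0 0 0 0 0;0 0 0 0 0 0 0",
)

```text
time: 13.7
tool_pos: [0.4991, 0.2458, -0.0362]
tool_rot: [0.001, 0.543, 0.84, 0.001]
contact_force: [-0.7, 0.1, 6.3]
gripper_width: 0.783
grasp_force: 68.7
```

Call:
jog_arm(
  motion="0 0 0 -0.02 0 0 0;0 0 0 -0.1 0 0 0;0 0 0 -0.2 0 0 0;0 0 0 -0.24 0 0 0;0 0 0 -0.24 0 0 0",
)

```text
time: 14.32
tool_pos: [0.4983, 0.2455, 0.0832]
tool_rot: [0.001, 0.543, 0.84, 0.001]
contact_force: [0.0, -0.4, -2.1]
gripper_width: 0.781
grasp_force: 68.0
```

Run:
```python
from h import *
for i in range(2):
    s,R=pose();f=grab_frame("wrist");w=cloud(f)
    p=(w-s["tool_pos"])@R
    m=(p[...,2]<.0)&(p[...,2]>-.06)&(abs(p[...,1])<.036)&(abs(p[...,0])<.075)&(p[...,2]>-.06)
    k=p[m];print(np.nanmedian(k,0).round(4),np.percentile(k[:,2],[5,25,50,75,95]).round(4))
    t=k[abs(k[:,2]-np.median(k[:,2]))<.006];print(t.min(0).round(4),t.max(0).round(4))
    A=np.c_[t[:,:2],np.ones(len(t))];print(np.linalg.lstsq(A,t[:,2],rcond=None)[0].round(4), cv2.minAreaRect(t[:,:2].astype(np.float32)))
save(f,"w6.png")
```

```text
t 14.32 tcp [0.4983 0.2455 0.0832] toolx [-4.105e-01  9.118e-01 -3.000e-04] tooly [0.9118 0.4105 0.0031] z [ 0.0029  0.001  -1.    ] w 0.781 gf 68.0 F [ 0.  -0.4 -2.1]
[ 0.0163  0.0005 -0.0544] [-0.0554 -0.0548 -0.0544 -0.054  -0.0533]
[-0.0419 -0.0359 -0.06  ] [ 0.0543  0.036  -0.0484]
[ 0.0012  0.0013 -0.0545] ((0.006214875727891922, 4.1194260120391846e-05), (0.0960906594991684, 0.0718892440199852), 0.11159902065992355)
t 14.38 tcp [0.4969 0.245  0.081 ] toolx [-4.105e-01  9.119e-01  1.000e-04] tooly [ 9.119e-01  4.105e-01 -7.000e-04] z [-7.e-04 -2.e-04 -1.e+00] w 0.774 gf 68.0 F [-1.3  0.  -2. ]
[ 0.0163  0.0005 -0.0544] [-0.0555 -0.0548 -0.0544 -0.054  -0.0533]
[-0.0421 -0.0359 -0.0599] [ 0.0543  0.036  -0.0485]
[ 0.0009  0.0015 -0.0545] ((0.006264068186283112, -1.107528805732727e-05), (0.09634418785572052, 0.07192464917898178), 0.4002517759799957)
```

View pics/w6.png

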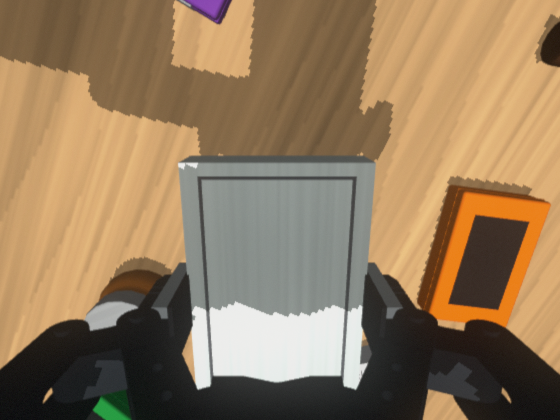

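Call:
jog_arm(
  motion="0 -0.1 -0.039 -0.04 0 0 0;0 -0.2 -0.078 -0.04 0 0 0;0 -0.3 -0.117 -0.04 0 0 0;0 -0.4 -0.156 -0.04 0 0 0;0 -0.5 -0.195 -0.04 0 0 0",
)

```text
time: 15.05
tool_pos: [0.5092, -0.0242, 0.0988]
tool_rot: [-0.002, 0.543, 0.84, -0.001]
contact_force: [0.5, -0.2, -1.3]
gripper_width: 0.779
grasp_force: 68.0
```

Call:
jog_arm(
  motion="0 -0.1 -0.039 0 0 0 -0.12;0 -0.2 -0.078 0 0 0 -0.24;0 -0.3 -0.117 0 0 0 -0.36;0 -0.4 -0.156 0 0 0 -0.48;0 -0.4956 -0.1935 0 0 0 -0.6",
)

```text
time: 15.68
tool_pos: [0.5229, -0.2893, 0.0984]
tool_rot: [-0.002, 0.121, 0.993, 0.001]
contact_force: [1.0, 0.3, -1.2]
gripper_width: 0.775
grasp_force: 68.0
```

Call:
jog_arm(
  motion="0 0 0 0 0 0 -0.11;0 0 0 0.03 0 0 -0.22;0 0 0 0.06 0 0 -0.267;0 0 0 0.06 0 0 -0.267;0 0 0 0.06 0 0 -0.267",
)

```text
time: 16.3
tool_pos: [0.524, -0.2881, 0.0707]
tool_rot: [-0.001, -0.076, 0.997, 0.001]
contact_force: [0.1, -0.1, -1.2]
gripper_width: 0.78
grasp_force: 68.0
```

Run:
```python
from h import *
for i in range(4):
    s,R=pose();f=grab_frame("wrist");w=cloud(f)
p=(w-s["tool_pos"])@R
m=(p[...,2]<-.03)&(p[...,2]>-.06)&(abs(p[...,1])<.036)&(abs(p[...,0])<.075)
k=p[m];t=k[abs(k[:,2]+.0545)<.004];print(t.min(0).round(4),t.max(0).round(4))
A=np.c_[t[:,:2],np.ones(len(t))];print(np.linalg.lstsq(A,t[:,2],rcond=None)[0].round(4))
mm=(abs(w[...,2]-.034)<.006)&(abs(w[...,0]-.526)<.07)&(abs(w[...,1]+.289)<.06);print("tin rim px",mm.sum())
for c in ["side"]:
    look(c,[("tin",.034)])
```

```text
t 16.3 tcp [ 0.524  -0.2881  0.0707] toolx [-0.9885 -0.1512  0.0015] tooly [-0.1512  0.9885  0.0014] z [-0.0017  0.0012 -1.    ] w 0.78 gf 68.0 F [ 0.1 -0.1 -1.2]
t 16.35 tcp [ 0.5245 -0.2884  0.0715] toolx [-9.885e-01 -1.514e-01  4.000e-04] tooly [-1.514e-01  9.885e-01  4.000e-04] z [-5.e-04  4.e-04 -1.e+00] w 0.782 gf 68.0 F [ 0.2 -0.6 -0.4]
t 16.4 tcp [ 0.5248 -0.2886  0.072 ] toolx [-9.884e-01 -1.516e-01 -2.000e-04] tooly [-1.516e-01  9.884e-01 -2.000e-04] z [ 2.e-04 -2.e-04 -1.e+00] w 0.78 gf 68.0 F [ 0.  -0.2 -0.8]
t 16.45 tcp [ 0.5249 -0.2887  0.0723] toolx [-9.884e-01 -1.517e-01 -6.000e-04] tooly [-1.517e-01  9.884e-01 -6.000e-04] z [ 7.e-04 -5.e-04 -1.e+00] w 0.778 gf 68.0 F [-0.1  0.1 -1.1]
[-0.0425 -0.036  -0.0585] [ 0.0533  0.036  -0.0505]
[ 0.0007  0.0013 -0.0545]
tin rim px 630
side tin 0.034 0.95 [ 0.5219 -0.2922] [0.1    0.0609] 7.7 193
```

Call:
jog_arm(
  motion="0 0 0 0.06 0 0 0;0 0 0 0.11 0 0 0;0 0 0 0.135 0 0 0;0 0 0 0.14 0 0 0;0 0 0 0.14 0 0 0",
)

```text
time: 17.23
tool_pos: [0.5253, -0.289, 0.0027]
tool_rot: [0.001, -0.076, 0.997, -0.0]
contact_force: [0.3, 0.0, -0.4]
gripper_width: 0.78
grasp_force: 68.1
```

Call:
jog_arm(
  motion="0 0 0 0.005 0 0 0;0 0 0 0.01 0 0 0;0 0 0 0.015 0 0 0;0 0 0 0.018 0 0 0;0 0 0 0.018 0 0 0",
)

```text
time: 17.85
tool_pos: [0.5245, -0.2884, -0.0074]
tool_rot: [-0.0, -0.076, 0.997, 0.0]
contact_force: [0.6, 0.7, -0.4]
gripper_width: 0.775
grasp_force: 68.1
```

Call:
jog_arm(
  motion="0 0 0 0.006 0 0 0;0 0 0 0.012 0 0 0;0 0 0 0.016 0 0 0;0 0 0 0.02 0 0 0;0 0 0 0.02 0 0 0",
)

```text
time: 18.48
tool_pos: [0.5247, -0.2886, -0.0171]
tool_rot: [0.0, -0.076, 0.997, -0.0]
contact_force: [-0.2, 0.8, 0.7]
gripper_width: 0.777
grasp_force: 68.1
```

Run:
```python
from h import *
pose()
```

```text
t 18.48 tcp [ 0.5247 -0.2886 -0.0171] toolx [-9.884e-01 -1.522e-01 -1.000e-04] tooly [-1.522e-01  9.884e-01 -1.000e-04] z [ 1.e-04 -1.e-04 -1.e+00] w 0.777 gf 68.1 F [-0.2  0.8  0.7]
```

Call:
jog_arm(
  motion="0 0 0 0.002 0 0 0;0 0 0 0.003 0 0 0;0 0 0 0.003 0 0 0;92 0 0 0.003 0 0 0;92 0 0 0.003 0 0 0",
)

```text
time: 19.1
tool_pos: [0.5247, -0.2886, -0.0188]
tool_rot: [0.0, -0.076, 0.997, -0.0]
contact_force: [-0.2, 0.2, -0.8]
gripper_width: 0.92
grasp_force: 0.0
```

Call:
jog_arm(
  motion="100 0 0 0 0 0 0;100 0 0 0 0 0 0;100 0 0 -0.1 0 0 0;100 0 0 -0.2 0 0 0;100 0 0 -0.25 0 0 0",
)

```text
time: 19.73
tool_pos: [0.5261, -0.2896, 0.1101]
tool_rot: [0.002, -0.076, 0.997, -0.002]
contact_force: [0.2, 0.3, 0.5]
gripper_width: 1.002
grasp_force: 0.0
```

Run:
```python
from h import *
for i in range(2):
    s,R=pose();f,w=look("wrist",[("lid",.037)],"w7.png")
m=(abs(w[...,2]-.037)<.006)&(abs(w[...,0]-.526)<.07)&(abs(w[...,1]+.289)<.06)
print(rect(w,m))
t=w[m];A=np.c_[t[:,:2]-t[:,:2].mean(0),np.ones(len(t))];print(np.linalg.lstsq(A,t[:,2],rcond=None)[0].round(4))
look("scene",[("lid",.037),("tin",.034)]);look("scene",[("long_case",.024)])
```

```text
t 19.73 tcp [ 0.5261 -0.2896  0.1101] toolx [-0.9883 -0.1522 -0.0036] tooly [-0.1521  0.9884 -0.0036] z [ 0.0041 -0.003  -1.    ] w 1.002 gf 0.0 F [0.2 0.3 0.5]
wrist lid 0.037 0.6 [ 0.5256 -0.288 ] [0.1081 0.0682] 8.8 13272
t 19.82 tcp [ 0.5269 -0.2902  0.1107] toolx [-0.9883 -0.1522 -0.0056] tooly [-0.1522  0.9883 -0.0055] z [ 0.0064 -0.0046 -1.    ] w 1.003 gf 0.0 F [ 0.2 -0.   1. ]
wrist lid 0.037 0.92 [ 0.5258 -0.288 ] [0.1085 0.0683] 8.7 13267
(array([ 0.5258, -0.288 ]), array([0.1085, 0.0683]), 8.7, 13267)
[0.0003 0.001  0.0373]
scene lid 0.037 0.82 [ 0.5234 -0.2888] [0.1111 0.072 ] 8.6 798
scene lid 0.037 0.47 [ 0.6159 -0.2005] [0.1792 0.0505] 50.3 73
scene long_case 0.024 0.94 [ 0.4228 -0.0075] [0.1041 0.0622] 66.7 784
scene long_case 0.024 0.72 [0.6484 0.273 ] [0.1012 0.0633] -73.3 1265
scene long_case 0.024 0.64 [0.5746 0.0309] [0.1017 0.0643] -70.0 916
```

View pics/w7.png

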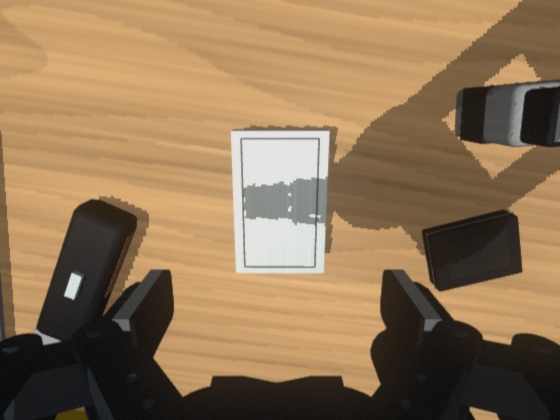

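Call:
jog_arm(
  motion="100 -0.016 0.078 0 0 0 0.12;100 -0.032 0.156 0 0 0 0.24;100 -0.048 0.234 0 0 0 0.36;100 -0.064 0.312 0 0 0 0.48;100 -0.08 0.392 0 0 0 0.6",
)

```text
time: 20.8
tool_pos: [0.5338, -0.0873, 0.1053]
tool_rot: [-0.001, 0.368, 0.93, -0.0]
contact_force: [0.6, 0.2, 0.1]
gripper_width: 1.002
grasp_force: 0.0
```

Call:
jog_arm(
  motion="100 0.04 0.08 0 0 0 0.12;100 0.08 0.16 0 0 0 0.24;100 0.103 0.228 0 0 0 0.31;100 0.103 0.228 0 0 0 0.31;100 0.103 0.228 0 0 0 0.31",
)

```text
time: 21.42
tool_pos: [0.5734, 0.0295, 0.1055]
tool_rot: [-0.001, 0.569, 0.822, -0.001]
contact_force: [0.5, 0.5, 0.7]
gripper_width: 0.996
grasp_force: 0.0
```

Run:
```python
from h import *
for i in range(3):
    s,R=pose();f,w=look("wrist",[("long_case",.024)],"w8_%d.png"%i)
print("top colour",[f["color"][int(v),int(u)] for u,v in [(280,200)]])
```

```text
t 21.43 tcp [0.5734 0.0295 0.1055] toolx [-3.518e-01  9.361e-01  2.000e-04] tooly [ 0.9361  0.3518 -0.0016] z [-1.5e-03 -3.0e-04 -1.0e+00] w 0.996 gf 0.0 F [0.5 0.5 0.7]
wrist long_case 0.024 0.61 [ 0.4245 -0.0065] [0.1009 0.0625] 66.7 11147
wrist long_case 0.024 0.56 [0.5762 0.0311] [0.1007 0.0622] -69.3 10417
t 21.52 tcp [0.5735 0.029  0.1058] toolx [-3.502e-01  9.367e-01  1.000e-04] tooly [ 9.367e-01  3.502e-01 -9.000e-04] z [-9.e-04 -2.e-04 -1.e+00] w 1.001 gf 0.0 F [ 0.9  0.8 -0.2]
wrist long_case 0.024 0.61 [ 0.4244 -0.0066] [0.1012 0.0626] 66.7 11165
wrist long_case 0.024 0.6 [0.6203 0.1635] [0.0349 0.0061] 36.9 493
wrist long_case 0.024 0.56 [0.5761 0.0312] [0.1008 0.0621] -69.4 10398
t 21.62 tcp [0.5737 0.0289 0.1061] toolx [-0.3498  0.9368  0.    ] tooly [ 9.368e-01  3.498e-01 -4.000e-04] z [-3.e-04 -1.e-04 -1.e+00] w 1.002 gf 0.0 F [-0.9 -0.1 -0.4]
wrist long_case 0.024 0.91 [ 0.4245 -0.0064] [0.101  0.0626] 66.7 11126
wrist long_case 0.024 0.69 [ 0.5473 -0.1206] [0.0699 0.0516] -65.4 3394
wrist long_case 0.024 0.61 [0.5761 0.0311] [0.1006 0.0621] -69.2 10368
top colour [array([51, 48, 44], dtype=uint8)]
```

View pics/w8_2.png

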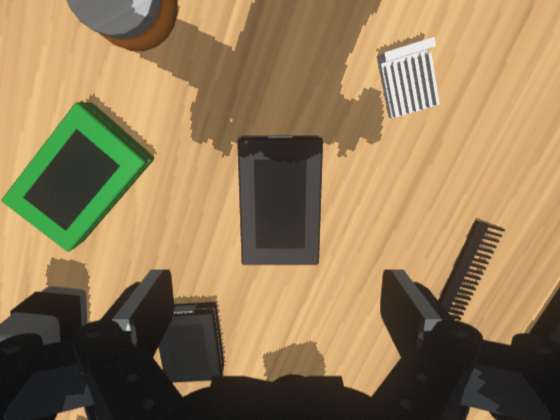

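Call:
jog_arm(
  motion="100 0 0.004 0.1 0 0 0;100 0 0.004 0.2 0 0 0;100 0 0.004 0.26 0 0 0;100 0 0.004 0.28 0 0 0;100 0 0.004 0.287 0 0 0",
)

```text
time: 22.35
tool_pos: [0.5764, 0.0304, -0.0368]
tool_rot: [0.0, 0.57, 0.822, 0.0]
contact_force: [1.2, -0.1, 0.8]
gripper_width: 0.999
grasp_force: 0.0
```

Call:
jog_arm(
  motion="100 0 0 0 0 0 0;0 0 0 0 0 0 0;0 0 0 0 0 0 0;0 0 0 0 0 0 0;0 0 0 0 0 0 0",
)

```text
time: 22.98
tool_pos: [0.5775, 0.0305, -0.0354]
tool_rot: [0.001, 0.57, 0.822, 0.001]
contact_force: [-0.2, -0.3, 5.4]
gripper_width: 0.715
grasp_force: 67.9
```

Call:
jog_arm(
  motion="0 0 0 -0.02 0 0 0;0 0 0 -0.1 0 0 0;0 0 0 -0.2 0 0 0;0 0 0 -0.28 0 0 0;0 0 0 -0.28 0 0 0",
)

```text
time: 23.6
tool_pos: [0.5787, 0.0305, 0.1075]
tool_rot: [0.004, 0.57, 0.822, 0.002]
contact_force: [0.5, 0.7, -1.5]
gripper_width: 0.715
grasp_force: 67.3
```

```bash
cat >> h.py <<'E'
def inhand():
    for i in range(2):
        s,R=pose();f=grab_frame("wrist");w=cloud(f)
    p=(w-s["tool_pos"])@R
    m=(p[...,2]<-.03)&(p[...,2]>-.08)&(abs(p[...,1])<.02)&(abs(p[...,0])<.075)
    k=p[m];z=np.median(k[:,2]);t=k[abs(k[:,2]-z)<.004];print("top",z.round(4),t.min(0).round(4),t.max(0).round(4))
    A=np.c_[t[:,:2],np.ones(len(t))];print(np.linalg.lstsq(A,t[:,2],rcond=None)[0].round(4))
E
python3 - <<'E'
from h import *
inhand()
E
```

```text
t 23.6 tcp [0.5787 0.0305 0.1075] toolx [-0.3509  0.9364 -0.0035] tooly [0.9364 0.3509 0.0076] z [ 8.3e-03 -6.0e-04 -1.0e+00] w 0.715 gf 67.3 F [ 0.5  0.7 -1.5]
t 23.65 tcp [0.5768 0.0306 0.1045] toolx [-0.3509  0.9364 -0.0013] tooly [0.9364 0.3509 0.0029] z [ 3.2e-03 -2.0e-04 -1.0e+00] w 0.71 gf 67.3 F [ 0.7  0.  -1.4]
top -0.0599 [-0.033  -0.02   -0.0622] [ 0.0513  0.02   -0.0559]
[ 0.0047  0.0004 -0.0599]
```

Call:
jog_arm(
  motion="0 -0.05 -0.038 0 0 0 -0.12;0 -0.1 -0.076 0 0 0 -0.24;0 -0.15 -0.114 0 0 0 -0.36;0 -0.2 -0.152 0 0 0 -0.48;0 -0.25 -0.189 0 0 0 -0.6",
)

```text
time: 24.32
tool_pos: [0.5289, -0.1198, 0.0996]
tool_rot: [-0.003, 0.153, 0.988, 0.001]
contact_force: [0.2, -0.9, -2.6]
gripper_width: 0.714
grasp_force: 67.1
```

Call:
jog_arm(
  motion="0 -0.03 -0.1 0 0 0 -0.12;0 -0.06 -0.2 0 0 0 -0.24;0 -0.094 -0.325 0 0 0 -0.31;0 -0.094 -0.325 0.05 0 0 -0.31;0 -0.094 -0.325 0.1 0 0 -0.31",
)

```text
time: 24.95
tool_pos: [0.5242, -0.2887, 0.0493]
tool_rot: [-0.002, -0.075, 0.997, 0.001]
contact_force: [0.7, 0.0, -1.5]
gripper_width: 0.714
grasp_force: 67.1
```

Call:
jog_arm(
  motion="0 0 0 0.04 0 0 0;0 0 0 0.075 0 0 0;0 0 0 0.09 0 0 0;0 0 0 0.09 0 0 0;0 0 0 0.09 0 0 0",
)

```text
time: 25.58
tool_pos: [0.5269, -0.2891, 0.0089]
tool_rot: [0.001, -0.076, 0.997, -0.001]
contact_force: [0.1, 0.0, -1.0]
gripper_width: 0.712
grasp_force: 67.1
```

Run:
```python
from h import *
inhand()
```

```text
t 25.57 tcp [ 0.5269 -0.2891  0.0089] toolx [-0.9883 -0.1523 -0.0015] tooly [-0.1523  0.9883 -0.0014] z [ 0.0017 -0.0012 -1.    ] w 0.712 gf 67.1 F [ 0.1  0.  -1. ]
t 25.62 tcp [ 0.527  -0.2892  0.0091] toolx [-0.9883 -0.1523 -0.0016] tooly [-0.1523  0.9883 -0.0016] z [ 0.0018 -0.0013 -1.    ] w 0.712 gf 67.1 F [ 0.5  0.  -1.9]
top -0.0599 [-0.0346 -0.02   -0.0625] [ 0.0503  0.02   -0.056 ]
[ 0.0052 -0.0004 -0.06  ]
```

Call:
jog_arm(
  motion="0 0.001 0 0.005 0 0 0;0 0.001 0 0.01 0 0 0;0 0.001 0 0.013 0 0 0;0 0.001 0 0.015 0 0 0;0 0.001 0 0.015 0 0 0",
)

```text
time: 26.3
tool_pos: [0.5255, -0.2887, 0.0016]
tool_rot: [-0.0, -0.076, 0.997, 0.0]
contact_force: [-5.0, 2.1, 6.0]
gripper_width: 0.713
grasp_force: 68.1
```

Call:
jog_arm(
  motion="0 0 0 0 0 0 0;0 0 0 0 0 0 0;90 0 0 0 0 0 0;90 0 0 0 0 0 0;100 0 0 0 0 0 0",
)

```text
time: 26.92
tool_pos: [0.5256, -0.2887, 0.0001]
tool_rot: [-0.0, -0.076, 0.997, 0.0]
contact_force: [0.4, 0.8, -0.5]
gripper_width: 0.997
grasp_force: 0.0
```

Call:
jog_arm(
  motion="100 0 0 -0.03 0 0 0;100 0 0 -0.1 0 0 0;100 0 0 -0.18 0 0 0;100 0 0 -0.2 0 0 0;100 0 0 -0.2 0 0 0",
)

```text
time: 27.55
tool_pos: [0.526, -0.2891, 0.1013]
tool_rot: [0.001, -0.076, 0.997, -0.001]
contact_force: [0.1, 0.3, -0.3]
gripper_width: 1.001
grasp_force: 0.0
```

Run:
```python
from h import *
for i in range(3):
    s,R=pose();f,w=look("wrist",[("long_case",.061)])
m=(abs(w[...,2]-.061)<.005)&(abs(w[...,0]-.526)<.07)&(abs(w[...,1]+.289)<.06)
print(rect(w,m));t=w[m];A=np.c_[t[:,:2]-t[:,:2].mean(0),np.ones(len(t))];print(np.linalg.lstsq(A,t[:,2],rcond=None)[0].round(4))
m=(abs(w[...,2]-.0373)<.003)&(abs(w[...,0]-.526)<.07)&(abs(w[...,1]+.289)<.06)
print("lid ring",rect(w,m))
```

```text
t 27.55 tcp [ 0.526  -0.2891  0.1013] toolx [-0.9884 -0.1521 -0.0014] tooly [-0.1521  0.9884 -0.0014] z [ 0.0016 -0.0011 -1.    ] w 1.001 gf 0.0 F [ 0.1  0.3 -0.3]
wrist long_case 0.061 0.67 [ 0.5257 -0.2882] [0.1009 0.0622] 8.7 14172
t 27.65 tcp [ 0.5247 -0.2881  0.0987] toolx [-0.9884 -0.1521  0.0018] tooly [-0.1521  0.9884  0.0018] z [-0.0021  0.0015 -1.    ] w 1.002 gf 0.0 F [-0.2 -1.1 -0.4]
wrist long_case 0.061 0.69 [ 0.526  -0.2882] [0.1011 0.0621] 8.8 14416
t 27.75 tcp [ 0.5245 -0.2879  0.0981] toolx [-0.9884 -0.1521  0.0025] tooly [-0.1521  0.9884  0.0025] z [-0.0029  0.0021 -1.    ] w 1.002 gf 0.0 F [-0.3 -0.2 -0.7]
wrist long_case 0.061 0.69 [ 0.5254 -0.2883] [0.1004 0.0622] 8.7 14412
(array([ 0.5254, -0.2883]), array([0.1004, 0.0622]), 8.7, 14412)
[0.0028 0.0018 0.0614]
lid ring (array([ 0.5233, -0.2881]), array([0.1034, 0.0681]), 8.8, 831)
```

Call:
jog_arm(
  motion="100 -0.018 0.065 0 0 0 0.12;100 -0.036 0.13 0 0 0 0.24;100 -0.055 0.195 0 0 0 0.36;100 -0.074 0.26 0 0 0 0.48;100 -0.092 0.326 0 0 0 0.6",
)

```text
time: 28.48
tool_pos: [0.5459, -0.1194, 0.0995]
tool_rot: [-0.001, 0.368, 0.93, -0.0]
contact_force: [0.5, 0.5, -0.3]
gripper_width: 0.999
grasp_force: 0.0
```

Call:
jog_arm(
  motion="100 0 0 0 0 0 0.12;100 0 0 0.02 0 0 0.24;100 0 0 0.08 0 0 0.266;100 0 0 0.12 0 0 0.266;100 0 0 0.12 0 0 0.266",
)

```text
time: 29.1
tool_pos: [0.5442, -0.12, 0.0376]
tool_rot: [-0.003, 0.542, 0.84, -0.001]
contact_force: [-0.5, 0.4, 0.9]
gripper_width: 0.999
grasp_force: 0.0
```

Run:
```python
from h import *
for i in range(3):
    s,R=pose();f,w=look("wrist",[("short_case",.02)])
```

```text
t 29.1 tcp [ 0.5442 -0.12    0.0376] toolx [-0.4123  0.911   0.0037] tooly [ 0.911   0.4123 -0.0038] z [-0.005   0.0018 -1.    ] w 0.999 gf 0.0 F [-0.5  0.4  0.9]
wrist short_case 0.02 0.83 [ 0.547  -0.1208] [0.0712 0.0522] -65.8 9974
t 29.2 tcp [ 0.5464 -0.1208  0.0405] toolx [-0.4121  0.9111  0.    ] tooly [0.9111 0.4121 0.    ] z [-0.  0. -1.] w 0.999 gf 0.0 F [-0.1 -1.   0.9]
wrist short_case 0.02 0.68 [ 0.5469 -0.1207] [0.0712 0.0521] -65.7 9814
t 29.3 tcp [ 0.5472 -0.121   0.0416] toolx [-0.412   0.9112 -0.0015] tooly [0.9112 0.412  0.0015] z [ 2.e-03 -7.e-04 -1.e+00] w 1.0 gf 0.0 F [-0.   0.7 -0.1]
wrist short_case 0.02 0.74 [ 0.5471 -0.1209] [0.0717 0.0522] -65.5 9717
```

Call:
jog_arm(
  motion="100 -0.002 0.001 0.06 0 0 0;100 -0.002 0.001 0.11 0 0 0;100 -0.002 0.001 0.14 0 0 0;100 -0.002 0.001 0.151 0 0 0;100 -0.002 0.001 0.151 0 0 0",
)

```text
time: 30.02
tool_pos: [0.5475, -0.1215, -0.0348]
tool_rot: [0.0, 0.542, 0.84, 0.0]
contact_force: [-1.8, 0.3, 0.2]
gripper_width: 1.0
grasp_force: 0.0
```

Call:
jog_arm(
  motion="0 0 0 0 0 0 0;0 0 0 0 0 0 0;0 0 0 0 0 0 0;0 0 0 0 0 0 0;0 0 0 0 0 0 0",
)

```text
time: 30.65
tool_pos: [0.5482, -0.1218, -0.0339]
tool_rot: [0.001, 0.542, 0.84, 0.0]
contact_force: [-0.8, 0.7, 5.8]
gripper_width: 0.596
grasp_force: 65.6
```

Call:
jog_arm(
  motion="0 0 0 -0.02 0 0 0;0 0 0 -0.1 0 0 0;0 0 0 -0.2 0 0 0;0 0 0 -0.28 0 0 0;0 0 0 -0.28 0 0 0",
)

```text
time: 31.28
tool_pos: [0.5497, -0.1223, 0.1094]
tool_rot: [0.004, 0.542, 0.84, 0.001]
contact_force: [0.7, -0.9, -0.5]
gripper_width: 0.594
grasp_force: 65.0
```

Run:
```python
from h import *
inhand()
```

```text
t 31.27 tcp [ 0.5497 -0.1223  0.1094] toolx [-0.4119  0.9112 -0.0056] tooly [0.9112 0.4119 0.0057] z [ 0.0075 -0.0027 -1.    ] w 0.594 gf 65.0 F [ 0.7 -0.9 -0.5]
t 31.32 tcp [ 0.5479 -0.1216  0.1064] toolx [-0.4119  0.9112 -0.0021] tooly [0.9112 0.4119 0.0022] z [ 0.0028 -0.001  -1.    ] w 0.594 gf 65.0 F [ 0.3 -0.4 -2.1]
top -0.0543 [-0.0349 -0.02   -0.0565] [ 0.0367  0.02   -0.0503]
[ 0.0043 -0.0006 -0.0543]
```

Call:
jog_arm(
  motion="0 -0.058 -0.035 0 0 0 -0.12;0 -0.116 -0.07 0 0 0 -0.24;0 -0.174 -0.105 0 0 0 -0.36;0 -0.232 -0.14 0 0 0 -0.48;0 -0.288 -0.175 0 0 0 -0.6",
)

```text
time: 32.0
tool_pos: [0.5248, -0.2885, 0.1015]
tool_rot: [-0.002, 0.12, 0.993, 0.001]
contact_force: [0.4, 0.4, -1.4]
gripper_width: 0.595
grasp_force: 64.9
```

Call:
jog_arm(
  motion="0 0 0 0 0 0 -0.12;0 0 0 0.02 0 0 -0.24;0 0 0 0.07 0 0 -0.265;0 0 0 0.11 0 0 -0.265;0 0 0 0.13 0 0 -0.265",
)

```text
time: 32.62
tool_pos: [0.5249, -0.2873, 0.0364]
tool_rot: [-0.002, -0.075, 0.997, 0.002]
contact_force: [-0.2, 0.8, -1.0]
gripper_width: 0.593
grasp_force: 64.9
```

Run:
```python
from h import *
inhand();inhand()
```

```text
t 32.62 tcp [ 0.5249 -0.2873  0.0364] toolx [-0.9887 -0.1501  0.0037] tooly [-0.1501  0.9887  0.0037] z [-0.0043  0.0031 -1.    ] w 0.593 gf 64.9 F [-0.2  0.8 -1. ]
t 32.67 tcp [ 0.5247 -0.2872  0.036 ] toolx [-0.9887 -0.1502  0.004 ] tooly [-0.1501  0.9887  0.004 ] z [-0.0046  0.0033 -1.    ] w 0.6 gf 64.9 F [-0.3 -0.6 -1.2]
top -0.0543 [-0.036  -0.02   -0.0566] [ 0.0357  0.02   -0.0503]
[ 0.0056 -0.0004 -0.0544]
t 32.73 tcp [ 0.5253 -0.2876  0.0374] toolx [-0.9886 -0.1503  0.003 ] tooly [-0.1503  0.9886  0.0029] z [-0.0034  0.0025 -1.    ] w 0.595 gf 64.9 F [-0.2  0.2 -1.4]
t 32.77 tcp [ 0.5262 -0.2882  0.0389] toolx [-0.9886 -0.1504  0.0013] tooly [-0.1504  0.9886  0.0012] z [-0.0014  0.001  -1.    ] w 0.597 gf 64.9 F [ 0.6  0.5 -0.8]
top -0.0543 [-0.0358 -0.02   -0.0569] [ 0.0357  0.02   -0.0503]
[ 0.0056 -0.0001 -0.0544]
```

Call:
jog_arm(
  motion="0 0.0015 0 0.01 0 0 0;0 0.0015 0 0.018 0 0 0;0 0.0015 0 0.023 0 0 0;0 0.0015 0 0.026 0 0 0;0 0.0015 0 0.026 0 0 0",
)

```text
time: 33.45
tool_pos: [0.526, -0.2888, 0.0271]
tool_rot: [0.0, -0.076, 0.997, -0.0]
contact_force: [-1.1, 0.8, 0.2]
gripper_width: 0.589
grasp_force: 65.0
```

Call:
jog_arm(
  motion="0 0 0 0 0 0 0;0 0 0 0.001 0 0 0;0 0 0 0.001 0 0 0;0 0 0 0.001 0 0 0;0 0 0 0.001 0 0 0",
)

```text
time: 34.08
tool_pos: [0.5261, -0.2888, 0.0271]
tool_rot: [0.0, -0.076, 0.997, -0.0]
contact_force: [-2.3, 1.5, 6.2]
gripper_width: 0.594
grasp_force: 65.7
```

In contact (6 N); release and retreat.

Call:
jog_arm(
  motion="85 0 0 0 0 0 0;85 0 0 0 0 0 0;85 0 0 0 0 0 0;100 0 0 0 0 0 0;100 0 0 -0.03 0 0 0",
)

```text
time: 34.7
tool_pos: [0.5248, -0.2879, 0.0403]
tool_rot: [-0.001, -0.076, 0.997, 0.001]
contact_force: [0.6, -0.2, 0.3]
gripper_width: 0.999
grasp_force: 0.0
```

Call:
jog_arm(
  motion="100 0 0 -0.06 0 0 0;100 0 0 -0.14 0 0 0;100 0 0 -0.2 0 0 0;100 0 0 -0.2 0 0 0;100 0 0 -0.2 0 0 0",
)

```text
time: 35.33
tool_pos: [0.5256, -0.2885, 0.1408]
tool_rot: [-0.0, -0.076, 0.997, 0.0]
contact_force: [-0.0, 0.3, -0.6]
gripper_width: 1.0
grasp_force: 0.0
```

Run:
```python
from h import *
for i in range(2): s,R=pose();f=grab_frame("wrist")
w=cloud(f);save(f,"w9.png")
near=(abs(w[...,0]-.526)<.07)&(abs(w[...,1]+.289)<.06)
for h in (.0813,.0613,.037):
    m=near&(abs(w[...,2]-h)<.004);t=w[m]
    A=np.c_[t[:,:2]-t[:,:2].mean(0),np.ones(len(t))];print(h,*rect(w,m),np.linalg.lstsq(A,t[:,2],rcond=None)[0].round(4))
look("scene",[("short_case",.0813),("long_case",.0613),("lid",.037)])
```

```text
t 35.33 tcp [ 0.5256 -0.2885  0.1408] toolx [-9.886e-01 -1.506e-01  6.000e-04] tooly [-1.506e-01  9.886e-01  5.000e-04] z [-6.e-04  4.e-04 -1.e+00] w 1.0 gf 0.0 F [-0.   0.3 -0.6]
t 35.38 tcp [ 0.5252 -0.2881  0.1399] toolx [-0.9886 -0.1506  0.0017] tooly [-0.1506  0.9886  0.0016] z [-0.0019  0.0014 -1.    ] w 1.004 gf 0.0 F [ 0.2 -1.3  0.2]
0.0813 [ 0.5258 -0.2882] [0.0707 0.0521] 8.8 7158 [0.004  0.0024 0.0814]
0.0613 [ 0.5256 -0.2882] [0.0995 0.0621] 8.9 3148 [0.0006 0.0018 0.0611]
0.037 [ 0.5255 -0.288 ] [0.1079 0.0682] 8.6 733 [0.004  0.0055 0.037 ]
scene short_case 0.0813 0.82 [ 0.5256 -0.2872] [0.0731 0.0548] 8.6 417
scene long_case 0.0613 0.59 [ 0.525  -0.2875] [0.1005 0.0664] 9.9 253
scene lid 0.037 0.58 [ 0.5335 -0.2633] [0.1248 0.0611] -23.0 169
```

View pics/w9.png

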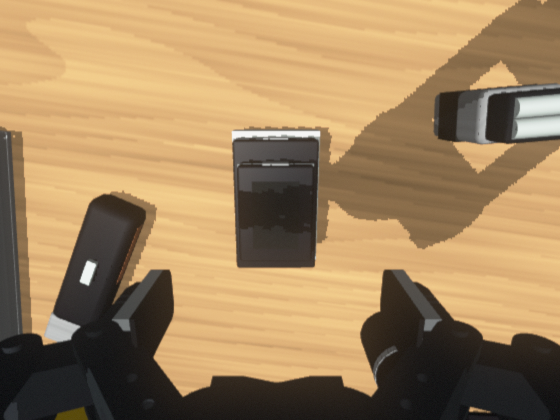

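The picture shows the stack at px (277,200), square and level. All three layers are centred within about 0.3 mm of each other, and the gripper is clear of it.

```bash
python3 -c "
from plant import *
print(job_done())"
```

```text
the job is handed in; nothing more can be done
None
```

The lid is seated level and fully down on the tin, with the long case and then the short case centred and parallel on top; the job was handed in at about 35 s, and the judge gave no verdict.

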